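Load a drill jig and lock it with its cam lever

TASK

Load the steel blank in the drill jig for drilling: with a fingertip, push it against the long fence and along it right up to the end stop, so that its punch mark comes under the drill bush, then push the cam lever round to the end of its swing so that the cam holds the blank tight. Only push: lift nothing, and leave the loose bush, bolt, nut and spanner where they are.

Things in the scene. Friction and masses are not known exactly. Their poses are not given: they have to be found in the camera images.
- jig: Drill jig, fixed to the table; its place and yaw (within 0.3 rad) vary. Origin at table height; x away from the robot, y left, z up at yaw 0. Jig frame in mm: dark steel base plate x -80..80, y -150..130, top at z 12. The loaded blank touches fence and stop and has its centre at x 20, y 50.
- fence (a point): Point on the flat face of the jig's long steel fence on the far side. In the jig frame (mm) the face looks to -x at x 45, the fence runs from y -150 to 115, 22 thick, top at z 38.
- stop (a point): Point on the face of the steel end stop at the jig's left end. In the jig frame (mm) the face looks to -y at y 95; the block spans x -13..45, y 95..115, top at z 38.
- blank: Loose flat steel bar on the jig's base plate, 50 (x) x 90 (y) x 18 (z) mm, 0.5 to 0.7 kg. Origin: centre of its underside; y along its length to the scribed end. It starts 75 to 130 mm short of its place along the fence, 8 to 18 mm off its place against the fence, turned up to 0.12 rad. A blank flush with the fence has 5 to 8 mm of room to the open cam.
- mark (a point): Punch mark on a scribed cross on the blank's top, 20 mm from the blank's centre towards its left end (blank frame x 0, y 20, z 18).
- bush (a point): Lower mouth of the brass drill bush (jig frame x 20, y 70, z 36 mm), where the punch mark belongs. The bush sits in an arm 30 mm wide (y 55..85) that reaches from the fence over the blank to x 3, underside at z 38; bush top at z 54.
- pivot (a point): Point on the upright axis of the cam lever (jig frame x -28, y 55, z 35).
- knob (a point): Centre of the black ball knob (22 mm diameter) at the end of the cam lever, 96 mm from the axis, 39 mm above the table. Between axis and knob the lever is a round steel rod, 10 mm thick, whose centre line rises from z 29 mm (30 mm from the axis) to z 38 mm (88 mm from the axis).
- cam_lever (a joint): Lever angle (rad), 0 open to 1.75 end of swing, growing counter-clockwise from above. Lever direction in the jig frame: 135 deg from +x (left, towards the robot) at 0, over the robot's side to 235 deg (right, towards the robot) at 1.75. Starts at 0 to 0.4, stays where left (3 N at 65 mm). The cam meets a blank lying at the fence at about 1.5, then it takes up to 10 N to the end.
- cam: The cam lever as a whole: rod, knob and, under them, the round eccentric steel disc, 36 mm diameter, z 14 to 34 mm above the table, whose rim presses the blank against the fence. Origin on the lever's axis at table height.
- spare_bush: Loose flanged brass bush, 32 mm diameter, 29 mm high, standing on the right end of the base plate near its robot-side edge. Origin at the centre of its underside.
- bolt: Loose hexagon bolt, 62 mm long, 21 mm wide, lying on the table left of the jig. Origin under its middle.
- nut: Loose hexagon nut, 27 mm wide, 13 mm high, on the table left of the jig. Origin under its middle.
- spanner: Loose spanner, 186 mm long, 26 mm wide, 9 mm thick, lying on the table right of the jig. Origin under its middle.
Not all that is in view belongs to the job. What is meant by the blank is not pink, and is the smaller of those in its own colour.

How it is judged:
By the outcome, as a careful person would: the job done as asked, in the order asked, and still so for the second after the job is handed in, with the robot touching nothing.
It also fails if it takes over 51 s, if anything falls off the work surface, if the arm or the gripper's body presses on something with over 40 N, if the wrist force passes 120 N, or if a joint passes its speed limit or range.

ROBOT

A 6-joint arm with a two-finger parallel gripper is mounted at the origin on the work surface; the furniture and walls round the work are solid. World frame = base frame: x ahead of the robot, y to its left, z up, the work surface at z = 0. Lengths are in m, angles in degrees, forces in N, time in s.
With the tool pointing down it reaches from about 0.35 to 0.8 m from the base axis. Payload 7.3 kg.
Tool frame: the origin (TCP) lies on the centre line of the jaws, within the pads' length; the fingertips stand 17 mm ahead of it and the grasp point (between the pads) lies 2 mm behind it; z points along the fingers, y is the line along which they close (so a half turn about z gives the same grasp; the last joint's range is limited). The gripper opens to 85 mm and grips with 20 to 120 N. Pads are 22 mm wide; open, the fingers measure 114 mm over their backs; the gripper's body (76 mm by 85 mm) begins 54 mm behind the grasp point. The pads swing forward as they close: fully open they stand 13 mm farther back than shut.
Start: joints at [-77.006, 19.595, 87.324, -0, 73.075, -8.365], TCP at [0.191, -0.489, 0.248] pointing down, gripper open.
Joint ranges: [-145.02, 145.02], [-44.19, 115.74], [2.07, 154.8], [-57.11, 237.11], [16.16, 152.29], [-177.93, 177.93]. Speed limits (degrees/s): [147.25, 147.25, 180, 180, 180, 180].

INTERFACE

Orientations are given as a 3x3 rotation matrix whose columns are the frame's x, y, z axes.
In Python, from cell import r, vision gives the robot as it stands.
- The arm moves only by the shell command python3 -m creep 'ROWS' [OPENING] [FORCE]. ROWS is a JSON list that holds a single list of rows (three levels of brackets), with 1 to 10 rows, each of 4 numbers: dx, dy, dz in m, then a turn about the tool's z in degrees; each row shifts and turns the commanded pose from where the row before left it, along the tool's axes as they then stand; what a row does not reach is not made up. A row lasts 1/12 s, in which the tool goes at most 0.0417 m and 7.16 degrees, less where a joint would pass 70% of its speed; a pose out of reach is approached as far as the arm can. OPENING is the finger opening in m, set as the command begins (- or left out keeps the last). The fingers move at their own pace and stop on an object; FORCE is the grip in N (left out, the last holds). Time passes only in rows, so rows that do not move let the fingers close. It prints the time, the measured TCP pose, the force, the opening and the grip force at its end. Input that does not fit is refused with a message, and nothing moves.
- r.read_state(): the state, without advancing time (a new reading comes with each control period).
- vision.capture(name): name is "scene" or "top" or "wrist"; returns the picture (480x640x3 uint8, red, green, blue); there is no depth.
- vision.camera_info(name): a dict with "fx", "fy", "cx", "cy" (pixels), "R" (3x3) and "t" (3): a world point X has camera coordinates R X + t; the wrist camera has in their place "T_tool_cam" (4x4, takes a point from camera to tool coordinates, whose origin is the TCP and whose axes are the flange's). Camera axes: x right, y down, z forward; pixel columns grow to the right and rows downward; lengths in m; the calibration is good to about 2 mm. The wrist camera is an equidistant fisheye: a pixel r from the principal point sees the ray r / f radians off the axis. A picture is of the moment at which its call begins: read the wrist's pose just before it. camera_info takes no time and is no camera call.
- r.finish_job(): hands the job in; it is judged then, once.
The state is a dict: "time_s": time; "qpos": joint angles; "joint_vel": joint speeds; "joint_efforts": joint torques, N m; "tool_pos": TCP position; "eef_rot": TCP orientation; "wrist_force": force on the tool from outside, world axes, zero at the start; "torque": the same for the moment, N m; "width": finger opening in m; "gripper_force": force on a finger pad.
Only numpy, scipy, OpenCV 4.12 (cv2) and the standard library are available. Lean on these libraries where they do the work, as an engineer would, in place of code of your own. Each camera call takes 0.05 s, during which the arm holds its last target. There are 200 camera calls.

## Working session

There is one attempt and no reset: what is moved stays moved. The work goes in short steps, Python scripts to look and compute and a shell command to move; the robot and the scene stay as the last step left them, time stands still between calls to the robot, and variables do not carry over. Pictures are saved under pics/ and viewed, at most 10 in all, crops included, and the job is handed in when it is done.

```bash
mkdir -p pics; ls
python3 - <<'E'
from cell import r,vision
import cv2
s=r.read_state();print(s['time_s'],s['tool_pos'],s['eef_rot'],s['width'])
for n in('top','scene'):
    im=vision.capture(n);cv2.imwrite(f'pics/{n}0.png',im[...,::-1]);print(n,vision.camera_info(n))
E
```

```text
pics
0.0 [ 0.19115612 -0.48854566  0.24760893] [[ 9.31303307e-01  3.64244444e-01 -3.67627553e-04]
 [ 3.64244563e-01 -9.31302052e-01  1.54466072e-03]
 [ 2.20261790e-04 -1.57245397e-03 -9.99998739e-01]] 0.08585716768384018
top {'fx': 569.2454639558547, 'fy': 569.2454639558547, 'cx': 318.68091124947944, 'cy': 237.81865452501975, 'R': array([[-0.01352408, -0.9998896 ,  0.00615548],
       [-0.99810134,  0.01312943, -0.06017754],
       [ 0.06009008, -0.00695763, -0.99816871]]), 't': array([0.05990458, 0.51819989, 0.90688632])}
scene {'fx': 434.7319725441643, 'fy': 434.7319725441643, 'cx': 314.6681915926403, 'cy': 236.01386744626888, 'R': array([[-0.81326762, -0.58162872, -0.01743012],
       [-0.38052228,  0.55425311, -0.74027447],
       [ 0.44022559, -0.59540871, -0.67207879]]), 't': array([0.46115682, 0.19859694, 0.70648199])}
```

View pics/top0.png

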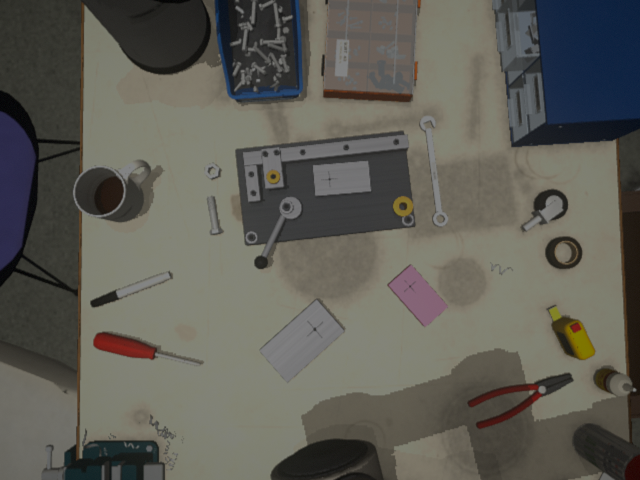

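View pics/scene0.png

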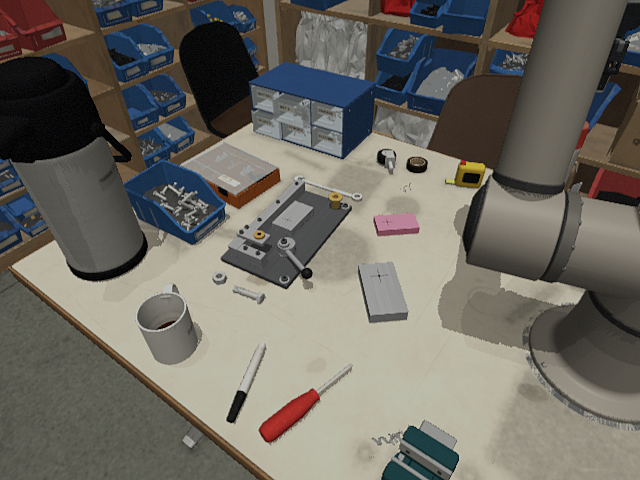

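The top view shows three candidates for the blank: a grey bar on the jig (342,178), a larger grey bar on the table (302,340) and a pink bar (417,295). I choose the bar on the jig, since it is the smaller of the grey ones. The knob is at (261,262), the pivot at about (290,208), the drill bush at (273,177) and the spare bush at (403,206).

```bash
cat > h.py <<'E'
from cell import r,vision
import numpy as np,cv2
def ray(n,px,z):
    c=vision.camera_info(n);d=c['R'].T@np.array([(px[0]-c['cx'])/c['fx'],(px[1]-c['cy'])/c['fy'],1]);o=-c['R'].T@c['t']
    return (o+d*(z-o[2])/d[2])
def proj(n,X):
    c=vision.camera_info(n);p=c['R']@np.asarray(X)+c['t'];return np.array([c['fx']*p[0]/p[2]+c['cx'],c['fy']*p[1]/p[2]+c['cy']])
def comp(mask,p):
    k,l,st,ce=cv2.connectedComponentsWithStats(mask.astype(np.uint8),connectivity=4)
    m=(l==l[p[1],p[0]]).astype(np.uint8);c=max(cv2.findContours(m,0,cv2.CHAIN_APPROX_NONE)[0],key=cv2.contourArea)
    return m,c
E
python3 - <<'E'
from h import *
im=vision.capture('top');g=im.max(2).astype(int)
cv2.imwrite('pics/crop1.png',cv2.resize(im[120:280,195:435,::-1],None,fx=3.3,fy=3.3,interpolation=2))
print(g[178,300:390:4],g[150:215:3,350])
# plate: dark
m=(g<95); mm,c=comp(m,(320,220)); print('plate',cv2.contourArea(c)); h=cv2.minAreaRect(c);print(h)
for th in(120,140):
    mm,c=comp(g>th,(345,172)); b=cv2.minAreaRect(c);print(th,cv2.contourArea(c),b)
    q=np.array([ray('top',p,.030)[:2] for p in cv2.boxPoints(b)]);print(q.round(4),q.mean(0))
mm,c=comp(g<45,(261,262));print('knob',cv2.minEnclosingCircle(c),cv2.contourArea(c))
E
```

```text
[ 59  60  60  58 117 118 118 100 100 106 117 116 117 117 115 116 116 117
  59  61  61  60  59] [112 107  43  56 106 119 115 116 117 115 116 119 118 120 113  54  59  61
  61  57  61  60]
plate 12533.0
((326.28466796875, 198.77694702148438), (121.67807006835938, 173.02845764160156), 82.87498474121094)
120 155224.0 ((319.5, 239.5), (479.0, 639.0), 90.0)
[[ 0.9132  0.5673]
 [ 0.9022 -0.478 ]
 [ 0.1346 -0.4415]
 [ 0.1502  0.552 ]] [0.52505479 0.04992093]
140 306081.0 ((319.5, 239.5), (479.0, 639.0), 90.0)
[[ 0.9132  0.5673]
 [ 0.9022 -0.478 ]
 [ 0.1346 -0.4415]
 [ 0.1502  0.552 ]] [0.52505479 0.04992093]
knob ((260.7272644042969, 262.0), 6.066544055938721) 95.0
```

View pics/crop1.png

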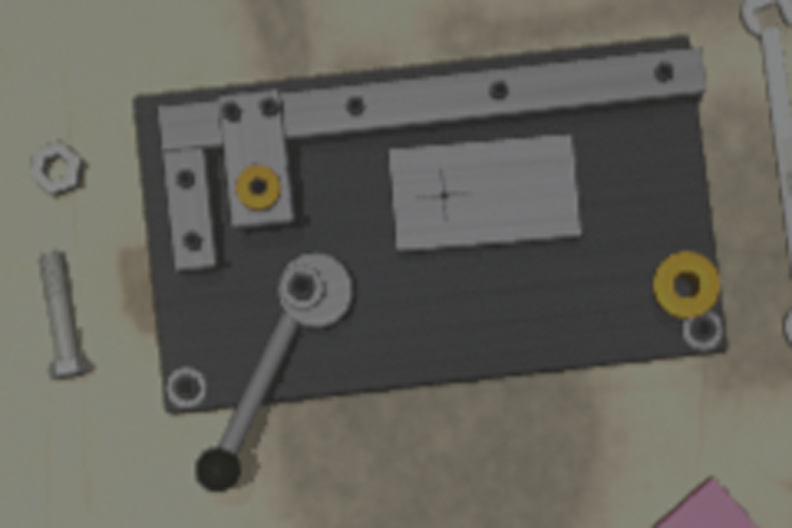

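The crop confirms the blank on the jig: scribed cross at crop (445,194), toward the left end, with corners (389,150), (572,135), (580,236) and (397,249). Next I fit the jig pose from these features.

```bash
cat >> h.py <<'E'
def P(u,v,z): return ray('top',((u+.5)/3.3-.5+195,(v+.5)/3.3-.5+120),z/1000)[:2]*1000
def rigid(J,W):
    J=np.array(J,float);W=np.array(W,float);a=J-J.mean(0);b=W-W.mean(0)
    th=np.arctan2((a[:,0]*b[:,1]-a[:,1]*b[:,0]).sum(),(a*b).sum());R=np.array([[np.cos(th),-np.sin(th)],[np.sin(th),np.cos(th)]])
    t=W.mean(0)-R@J.mean(0);return th,R,t,W-(J@R.T+t)
E
python3 - <<'E'
from h import *
J=[(80,130),(80,-150),(-80,-150),(-80,130),(20,70)]
W=[P(134,98,12),P(688,37,12),P(726,352,12),P(167,413,12),P(258,187,54)]
th,R,t,e=rigid(J,W);print('jig yaw',np.degrees(th),t,'\n',e.round(1))
np.savez('jig.npz',th=th,R=R,t=t)
w2j=lambda p:(R.T@(np.array(p)-t)).round(1)
print('bush',w2j(W[4]))
B=[P(*p,30) for p in((389,150),(572,135),(580,236),(397,249))]
print('blank corners',[w2j(p) for p in B],w2j(np.mean(B,0)));print('mark',w2j(P(445,194,30)))
k=w2j(P(218,469,39));print('knob',k,np.degrees(np.arctan2(k[1]-55,k[0]+28)),np.hypot(k[1]-55,k[0]+28))
print('fence edge',w2j(P(290,138,38)),w2j(P(704,96,38)),'spare',w2j(P(687,284,41)),'pivot top',w2j(P(302,286,45)))
s=r.read_state();p=s['tool_pos'];Rt=s['eef_rot']
for jx,jy in((-45,-50),):
    print(R@np.array([jx,jy])+t)
E
```

```text
jig yaw 5.564588554929476 [600.41405381  51.94607313] 
 [[-1.1 -1.3]
 [-0.9  1.1]
 [ 0.5  1.4]
 [ 1.2 -1.2]
 [ 0.3 -0. ]]
bush [20.3 70. ]
blank corners [array([35.6,  6. ]), array([ 33.2, -83.5]), array([-16.5, -81.6]), array([-13.1,   7.5])] [  9.8 -37.9]
mark [ 11.1 -18.7]
knob [-109.9  104.1] 149.05682384761363 95.49041836749905
fence edge [45.1 53. ] [  43.6 -148.3] spare [ -46.6 -128.7] pivot top [-27.8  54.7]
[560.47450461  -2.1818532 ]
```

```bash
cat >> h.py <<'E'
def go(*targets):
    "tool-axis distance (mm) to jig-frame targets x,y,zTCP, plus turn to jig alignment"
    d=np.load('jig.npz');R,t=d['R'],d['t'];s=r.read_state();p=s['tool_pos']*1000;Rt=s['eef_rot']
    j=R.T@(p[:2]-t);ang=np.degrees(np.arctan2(Rt[1,0],Rt[0,0])-d['th'])
    print('t %.2f jig %s z %.1f turn %.1f F %s q %s w %.4f'%(s['time_s'],j.round(1),p[2],ang,(Rt.T@s['wrist_force']).round(1),np.round(s['qpos'][[0,4,5]]),s['width']))
    for x in targets:
        print(x,(Rt.T@(np.append(R@np.array(x[:2])+t,x[2])-p)).round(1))
E
python3 -m creep '[[[0, 0, 0, 7], [0, 0, 0, 7], [0, 0, 0, 1.9], [0.03, -0.02, 0, 0], [0.03, -0.02, 0, 0]]]' 0 40
python3 -c "
from h import *
go((-48,-40,150))"
```

```text
time_s: 0.57
tool_pos: [0.2467, -0.4436, 0.2478]
eef_rot: [[0.996, 0.091, -0.0], [0.091, -0.996, 0.001], [-0.0, -0.001, -1.0]]
wrist_force: [1.6, -0.3, -0.1]
width: 0.0255
gripper_force: 0.0
t 0.57 jig [-400.1 -458.9] z 247.8 turn -0.3 F [1.6 0.4 0.1] q [-70.  72.  15.] w 0.0255
(-48, -40, 150) [ 349.7 -420.8   97.9]
```

```bash
python3 -m creep '[[[0.024, -0.029, 0, 0], [0.024, -0.029, 0, 0], [0.024, -0.029, 0, 0], [0.024, -0.029, 0, 0], [0.024, -0.029, 0, 0], [0.024, -0.029, 0, 0], [0.024, -0.029, 0.01, 0], [0.024, -0.029, 0.01, 0], [0.024, -0.029, 0.01, 0], [0.024, -0.029, 0.01, 0]]]' >/dev/null
python3 -m creep '[[[0.022, -0.027, 0.01, 0], [0.022, -0.027, 0.01, 0], [0.022, -0.027, 0.01, 0], [0.022, -0.026, 0.01, 0], [0.02, -0.024, 0.01, 0], [0, 0, 0, 0]]]'
python3 -c "
from h import *
go((-48,-40,75),(-48,-40,40))"
```

```text
time_s: 1.9
tool_pos: [0.5547, 0.0132, 0.1559]
eef_rot: [[0.995, 0.099, -0.002], [0.099, -0.995, 0.002], [-0.002, -0.002, -1.0]]
wrist_force: [-1.2, -0.6, -0.1]
width: 0.0001
gripper_force: 0.0
t 1.90 jig [-49.2 -34.1] z 155.9 turn 0.1 F [-1.3  0.5  0.1] q [-7. 62. 78.] w 0.0001
(-48, -40, 75) [ 1.4  6.  80.9]
(-48, -40, 40) [  1.4   6.1 115.9]
```

```bash
python3 -m creep '[[[0, 0.006, 0.03, 0], [0, 0, 0.03, 0], [0, 0, 0.02, 0], [0, 0, 0.015, 0], [0, 0, 0.01, 0], [0, 0, 0.006, 0], [0, 0, 0.003, 0], [0, 0, 0, 0], [0, 0, 0, 0]]]'
python3 -c "
from h import *
go((-48,-40,37))
cv2.imwrite('pics/w1.png',vision.capture('scene')[150:310,210:370,::-1].repeat(3,0).repeat(3,1))"
```

```text
time_s: 2.65
tool_pos: [0.5546, 0.0027, 0.045]
eef_rot: [[0.995, 0.095, 0.001], [0.095, -0.995, -0.0], [0.001, 0.0, -1.0]]
wrist_force: [-0.2, -1.0, -0.4]
width: -0.0003
gripper_force: 0.0
t 2.65 jig [-50.4 -44.6] z 45.0 turn -0.1 F [-0.3  1.   0.4] q [-8. 48. 77.] w -0.0003
(-48, -40, 37) [ 2.3 -4.6  8. ]
```

View pics/w1.png

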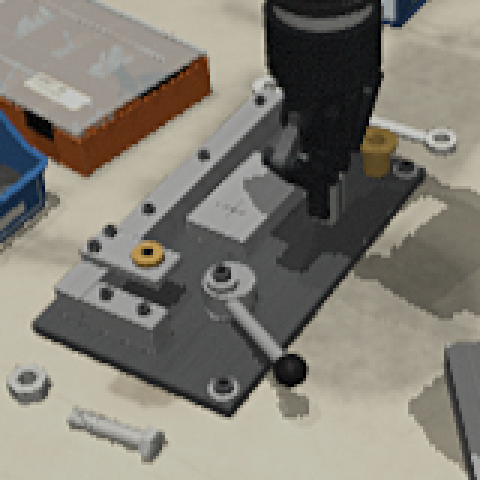

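The scene crop shows the closed fingertips beside the blank on the robot side, at crop (320,210), clear of the lever and the spare bush. Next: lower 8 mm and push to the fence.

```bash
python3 -m creep '[[[0, -0.005, 0.005, 0], [0, 0, 0.003, 0], [0.006, 0, 0, 0], [0.006, 0, 0, 0], [0.006, 0, 0, 0], [0.004, 0, 0, 0], [0.004, 0, 0, 0], [0.003, 0, 0, 0], [0.002, 0, 0, 0], [0, 0, 0, 0]]]'|tail -3
python3 -c "
from h import *
go()"
python3 -m creep '[[[0.001, 0, 0, 0], [0.001, 0, 0, 0], [0, 0, 0, 0]]]'|tail -3
python3 -c "
from h import *
go()"
```

```text
wrist_force: [-4.5, -0.2, 3.9]
width: -0.0002
gripper_force: 2.3
t 3.53 jig [-20.8 -39.5] z 36.1 turn -0.1 F [-4.5 -0.2 -3.9] q [-6. 50. 78.] w -0.0002
wrist_force: [-5.7, -0.2, 4.2]
width: 0.0001
gripper_force: 2.9
t 3.78 jig [-19.2 -39.4] z 36.1 turn -0.1 F [-5.7 -0.3 -4.2] q [-6. 50. 78.] w 0.0001
```

```bash
python3 -m creep '[[[0.001, 0, 0, 0], [0.001, 0, 0, 0], [0.001, 0, 0, 0], [0, 0, 0, 0]]]'|grep wrist
python3 -c "
from h import *
go()"
python3 -m creep '[[[0.001, 0, 0, 0], [0.001, 0, 0, 0], [0, 0, 0, 0]]]'|grep wrist
python3 -c "
from h import *
go()"
```

```text
wrist_force: [-5.6, -0.3, 4.0]
t 4.12 jig [-16.2 -39.4] z 36.1 turn -0.1 F [-5.6 -0.3 -3.9] q [-6. 50. 78.] w -0.0002
wrist_force: [-9.8, -1.1, 6.3]
t 4.37 jig [-15.2 -39.4] z 36.1 turn -0.1 F [-9.9  0.2 -6.3] q [-6. 51. 78.] w 0.0001
```

```bash
python3 -m creep '[[[0.001, 0, 0, 0], [0.001, 0, 0, 0], [0, 0, 0, 0]]]'|grep wrist
python3 -m creep '[[[-0.005, 0, 0, 0], [-0.02, 0, 0, 0], [0, 0, -0.03, 0], [0, 0, -0.02, 0], [0, 0, 0, 0]]]'
python3 - <<'E'
from h import *
go((12,-108,86),(12,-108,36))
im=vision.capture('top');cv2.imwrite('pics/t2.png',cv2.resize(im[120:280,195:435,::-1],None,fx=3.3,fy=3.3,interpolation=2))
E
```

```text
wrist_force: [-15.0, -3.1, 12.0]
time_s: 5.03
tool_pos: [0.5712, 0.0089, 0.0904]
eef_rot: [[0.995, 0.095, 0.008], [0.095, -0.995, -0.001], [0.008, 0.002, -1.0]]
wrist_force: [0.3, -0.4, -0.0]
width: -0.0004
gripper_force: 0.0
t 5.03 jig [-33.3 -40. ] z 90.4 turn -0.1 F [0.2 0.4 0. ] q [-7. 54. 78.] w -0.0004
(12, -108, 86) [45.3 67.9  4.8]
(12, -108, 36) [45.  67.8 54.8]
```

View pics/t2.png

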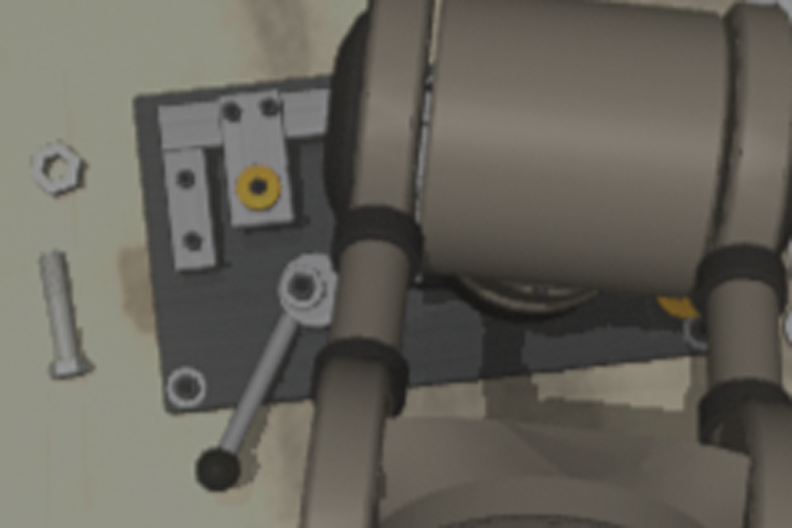

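The top view has the blank hidden by the arm, with the lever and loose parts unmoved. Next I move behind the right end of the blank.

```bash
python3 -m creep '[[[0.024, 0.036, 0, 0], [0.024, 0.036, 0, 0], [0, 0, 0.02, 0], [0, 0, 0.02, 0], [0, 0, 0.01, 0], [0, 0, 0.003, 0], [0, 0, 0, 0], [0, 0, 0, 0]]]'|grep wrist
python3 -c "
from h import *
go((16,-97,37))"
```

```text
wrist_force: [0.9, 0.9, -0.8]
t 5.75 jig [  10.5 -108.6] z 33.7 turn -0.1 F [ 1.  -0.8  0.8] q [-12.  53.  72.] w 0.0000
(16, -97, 37) [  5.5 -11.6  -3.3]
```

```bash
python3 -m creep '[[[0.005, 0, -0.003, 0], [0, -0.006, 0, 0], [0, -0.006, 0, 0], [0, -0.006, 0, 0], [0, -0.006, 0, 0], [0, -0.006, 0, 0], [0, -0.006, 0, 0], [0, -0.006, 0, 0], [0, -0.006, 0, 0]]]'|grep wrist
python3 -c "
from h import *
go()"
python3 -m creep '[[[0, -0.006, 0, 0], [0, -0.006, 0, 0], [0, -0.006, 0, 0], [0, -0.006, 0, 0], [0, -0.005, 0, 0], [0, -0.003, 0, 0], [0, 0, 0, 0]]]'|grep wrist
python3 -c "
from h import *
go((16,-9.5,37))"
```

```text
wrist_force: [-0.5, -5.8, 2.8]
t 6.50 jig [ 15.8 -61.2] z 37.2 turn -0.1 F [-1.1  5.8 -2.8] q [-8. 53. 77.] w -0.0001
wrist_force: [0.1, -2.6, 3.3]
t 7.08 jig [ 15.8 -28.5] z 37.1 turn -0.1 F [-0.2  2.6 -3.3] q [-5. 53. 80.] w -0.0000
(16, -9.5, 37) [  0.2 -19.    0.1]
```

```bash
python3 -m creep '[[[0, -0.005, 0, 0], [0, -0.005, 0, 0], [0, -0.003, 0, 0], [0, -0.002, 0, 0], [0, -0.001, 0, 0], [0, -0.001, 0, 0], [0, 0, 0, 0]]]'|grep wrist
python3 -c "
from h import *
go()"
python3 -m creep '[[[0, -0.001, 0, 0], [0, -0.001, 0, 0], [0, 0, 0, 0]]]'|grep wrist
python3 -c "
from h import *
go()"
```

```text
wrist_force: [0.5, -5.6, 4.4]
t 7.67 jig [ 15.9 -12.6] z 37.1 turn -0.1 F [-0.   5.6 -4.4] q [-3. 53. 81.] w 0.0000
wrist_force: [1.3, -5.7, 4.9]
t 7.92 jig [ 15.9 -10.7] z 37.1 turn -0.1 F [ 0.7  5.8 -4.9] q [-3. 53. 82.] w -0.0000
```

```bash
python3 -m creep '[[[0, -0.001, 0, 0], [0, -0.001, 0, 0], [0, 0, 0, 0]]]'|grep wrist
python3 -c "
from h import *
go()"
python3 -m creep '[[[0, -0.001, 0, 0], [0, -0.001, 0, 0], [0, 0, 0, 0]]]'|grep wrist
python3 -c "
from h import *
go()"
```

```text
wrist_force: [0.0, -5.8, 4.5]
t 8.17 jig [15.9 -8.7] z 37.1 turn -0.1 F [-0.5  5.8 -4.5] q [-3. 53. 82.] w 0.0002
wrist_force: [-0.4, -5.7, 4.7]
t 8.42 jig [15.9 -6.7] z 37.1 turn -0.1 F [-0.9  5.7 -4.7] q [-3. 53. 82.] w 0.0001
```

```bash
for i in 1 2; do python3 -m creep '[[[0, -0.001, 0, 0], [0, -0.0007, 0, 0], [0, 0, 0, 0]]]'|grep wrist
python3 -c "
from h import *
go()"; done
```

```text
wrist_force: [0.4, -11.0, 4.6]
t 8.67 jig [15.9 -6.2] z 37.1 turn -0.1 F [-0.7 11.  -4.5] q [-3. 53. 82.] w 0.0002
wrist_force: [0.1, -17.4, 4.2]
t 8.92 jig [15.9 -6. ] z 37.2 turn -0.1 F [-1.5 17.4 -4.1] q [-3. 53. 82.] w -0.0003
```

```bash
python3 -m creep '[[[0, 0.005, 0, 0], [0, 0.018, 0, 0], [-0.035, 0.01, 0, 0], [-0.035, 0, 0, 0], [0, -0.02, 0, 0], [0, -0.02, 0, 0], [0, 0, 0, 0]]]'|grep wrist
python3 -c "
from h import *
go((-20,10,37))"
```

```text
wrist_force: [-0.9, 1.0, 0.3]
t 9.50 jig [-55.7   7.7] z 36.3 turn -0.0 F [-0.8 -1.1 -0.3] q [-2. 46. 82.] w 0.0002
(-20, 10, 37) [35.7 -2.3 -0.8]
```

```bash
python3 -m creep '[[[0.012, -0.002, 0, 0], [0.012, 0, 0, 0], [0.008, 0, 0, 0], [0.004, 0, 0, 0], [0.002, 0, 0, 0], [0.001, 0, 0, 0], [0, 0, 0, 0]]]'|grep wrist
python3 -c "
from h import *
go()"
python3 -m creep '[[[0.001, 0, 0, 0], [0.001, 0, 0, 0], [0, 0, 0, 0]]]'|grep wrist
python3 -c "
from h import *
go()"
```

```text
wrist_force: [0.6, 0.2, 0.1]
t 10.08 jig [-15.9   6.5] z 36.0 turn -0.1 F [ 0.6 -0.1 -0.1] q [-2. 50. 83.] w -0.0001
wrist_force: [-5.2, -1.4, 2.5]
t 10.33 jig [-15.3   6.6] z 36.0 turn -0.1 F [-5.3  0.9 -2.5] q [-2. 50. 83.] w -0.0000
```

```bash
python3 -m creep '[[[0.001, 0, 0, 0], [0.001, 0, 0, 0], [0, 0, 0, 0]]]'|grep wrist
python3 -c "
from h import *
go()"
python3 -m creep '[[[-0.005, 0, 0, 0], [-0.02, 0, 0, 0], [0, 0, -0.03, 0], [0, 0, -0.03, 0], [0, 0, 0, 0]]]'|grep wrist
python3 -c "
from h import *
go((-20,150,96))"
```

```text
wrist_force: [-11.2, -2.3, 8.7]
t 10.58 jig [-15.2   6.6] z 36.0 turn -0.1 F [-11.5   1.2  -8.6] q [-2. 51. 83.] w 0.0001
wrist_force: [1.5, 0.0, 1.0]
t 11.00 jig [-33.5   6.3] z 101.7 turn -0.1 F [ 1.6  0.1 -1. ] q [-2. 55. 82.] w -0.0001
(-20, 150, 96) [  13.2 -143.8    5.6]
```

```bash
python3 -m creep '[[[-0.008, -0.031, 0, 0], [-0.008, -0.031, 0, 0], [-0.008, -0.031, 0, 0], [-0.008, -0.031, 0, 0], [0, 0, 0, 7], [0, 0, 0, 7], [0, 0, 0, 7], [0, 0, 0, 7], [0, 0, 0, 3], [0, 0, 0, 0]]]'|grep wrist
python3 - <<'E'
from h import *
go((-65,129,42))
im=vision.capture('top');cv2.imwrite('pics/t3.png',cv2.resize(im[120:280,195:435,::-1],None,fx=3.3,fy=3.3,interpolation=2))
E
```

```text
wrist_force: [0.4, 0.0, 1.4]
t 11.83 jig [-68.2 130.7] z 96.2 turn -31.2 F [ 0.4 -0.2 -1.4] q [ 11.  54. 126.] w -0.0001
(-65, 129, 42) [ 3.6 -0.2 54.2]
```

View pics/t3.png

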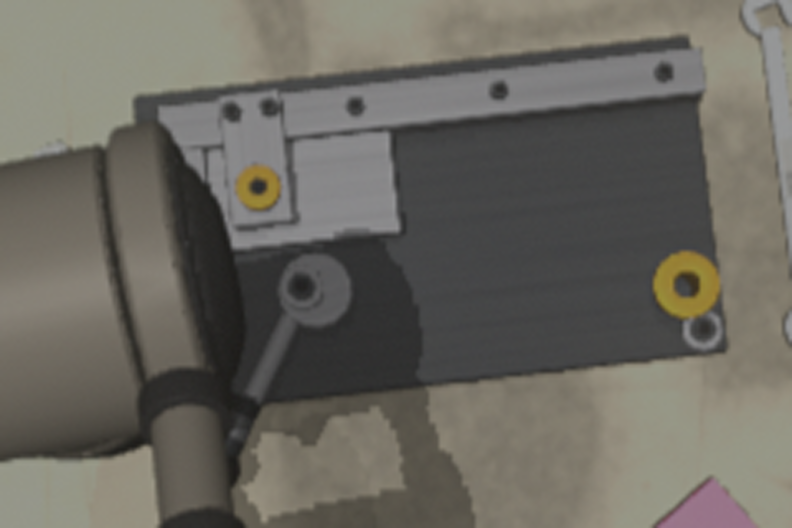

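The view shows the blank under the bush arm, flush along the fence, with its right edge from crop (390,131) to (401,232). The lever is untouched. Now I lower beside the rod.

```bash
python3 -m creep '[[[0.003, 0, 0.02, 0], [0, 0, 0.02, 0], [0, 0, 0.01, 0], [0, 0, 0.004, 0], [0, 0, 0, 0], [0, 0, 0, 0]]]'|grep wrist
python3 -c "
from h import *
go((-78,107.8,42));d=np.load('jig.npz')
for p in((390,131),(401,232)): print(d['R'].T@(P(*p,30)-d['t']))"
```

```text
wrist_force: [-0.1, 0.3, 0.6]
t 12.38 jig [-65.4 129.2] z 42.7 turn -31.1 F [-0.3 -0.2 -0.6] q [ 10.  47. 126.] w 0.0003
(-78, 107.8, 42) [ 0.2 24.8  0.7]
[44.8177756   4.50979153]
[-5.01764701  4.64082893]
```

```bash
python3 -m creep '[[[0, 0.01, 0, 0], [0, 0.01, 0, 0], [0, 0.004, 0, 0], [-0.0017, 0.0074, 0, -6], [-0.0017, 0.0074, 0, -6], [-0.0017, 0.0074, 0, -6], [-0.0017, 0.0074, 0, -6], [0, 0, 0, 0]]]'|grep wrist
python3 -c "
from h import *
go();s=r.read_state();d=np.load('jig.npz');print('pivot in tool (want 70,19.5)');go((-28,55,42))"
```

```text
wrist_force: [0.0, -0.2, -1.1]
t 13.05 jig [-95.7  82.7] z 42.9 turn -7.0 F [0.  0.2 1.1] q [ 6. 44. 97.] w 0.0001
pivot in tool (want 70,19.5)
t 13.05 jig [-95.7  82.7] z 42.9 turn -7.0 F [0.  0.2 1.1] q [ 6. 44. 97.] w 0.0001
(-28, 55, 42) [70.5 19.3  0.9]
```

```bash
python3 -m creep '[[[-0.0017, 0.0074, 0, -6], [-0.0017, 0.0074, 0, -6], [-0.0017, 0.0074, 0, -6], [-0.0017, 0.0074, 0, -6], [-0.0017, 0.0074, 0, -6]]]'|grep wrist
python3 - <<'E'
from h import *
go((-28,55,42))
cv2.imwrite('pics/s4.png',vision.capture('scene')[150:310,210:370,::-1].repeat(3,0).repeat(3,1))
E
```

```text
wrist_force: [0.4, 3.3, 1.0]
t 13.47 jig [-100.6   46.6] z 42.8 turn 23.0 F [ 1.9 -2.7 -1. ] q [ 1. 43. 63.] w -0.0001
(-28, 55, 42) [70.1 20.6  0.9]
```

View pics/s4.png

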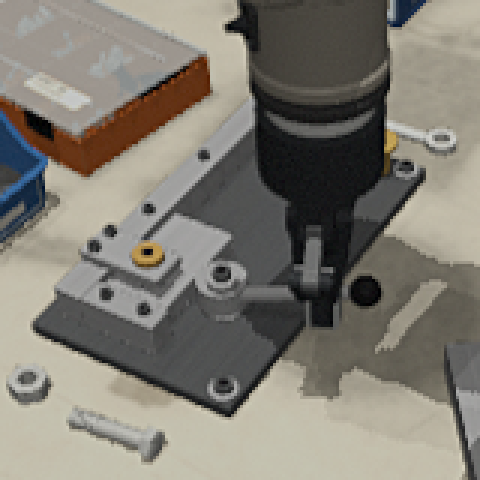

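The crop shows the finger pushing the rod round, with the knob at (366,291) and the blank seated. Continuing to the end of the swing.

```bash
python3 -m creep '[[[-0.0017, 0.0074, 0, -6], [-0.0017, 0.0074, 0, -6], [-0.0017, 0.0074, 0, -6], [-0.0017, 0.0074, 0, -6], [-0.0009, 0.0037, 0, -3], [0, 0, 0, 0]]]'|grep wrist
python3 -c "
from h import *
go((-28,55,42))"
python3 -m creep '[[[-0.0009, 0.0037, 0, -3], [-0.0006, 0.0025, 0, -2], [0, 0, 0, 0]]]'|grep wrist
python3 -c "
from h import *
go((-28,55,42))"
```

```text
wrist_force: [-1.2, 3.1, 2.9]
t 14.02 jig [-89.1  15.1] z 42.6 turn 49.7 F [ 1.9 -2.7 -2.9] q [-2. 44. 33.] w -0.0000
(-28, 55, 42) [69.9 20.7  0.6]
wrist_force: [-5.4, 4.7, 5.5]
t 14.27 jig [-86.3  10.8] z 42.5 turn 54.7 F [ 1.4 -7.  -5.4] q [-2. 44. 27.] w -0.0003
(-28, 55, 42) [69.8 22.   0.4]
```

```bash
for i in 1 2; do python3 -m creep '[[[0, 0.001, 0, 0], [0, 0.001, 0, 0], [0, 0, 0, 0]]]'|grep wrist
python3 -c "
from h import *
go((-28,55,42))"; done
```

```text
wrist_force: [-7.7, 5.5, 8.4]
t 14.52 jig [-85.4  10.1] z 42.5 turn 54.6 F [ 0.9 -9.4 -8.4] q [-3. 44. 27.] w -0.0002
(-28, 55, 42) [69.9 20.7  0.3]
wrist_force: [-7.3, 5.1, 8.3]
t 14.77 jig [-84.    8.9] z 42.5 turn 54.6 F [ 0.8 -8.9 -8.2] q [-3. 45. 27.] w 0.0001
(-28, 55, 42) [70.  18.9  0.3]
```

```bash
for i in 1 2 3; do python3 -m creep '[[[0, 0.001, 0, 0], [0, 0.001, 0, 0], [0, 0, 0, 0]]]'|grep wrist
python3 -c "
from h import *
go((-28,55,42))"; done
```

```text
wrist_force: [-9.4, 6.3, 9.7]
t 15.02 jig [-82.8   7.9] z 42.4 turn 54.6 F [  0.7 -11.4  -9.7] q [-3. 45. 27.] w -0.0003
(-28, 55, 42) [70.1 17.4  0.2]
wrist_force: [-12.9, 8.3, 12.9]
t 15.27 jig [-82.1   7.5] z 42.4 turn 54.6 F [  0.7 -15.4 -12.8] q [-3. 45. 27.] w -0.0002
(-28, 55, 42) [70.1 16.5  0.1]
wrist_force: [-17.4, 12.7, 18.1]
t 15.52 jig [-81.9   7.2] z 42.4 turn 54.6 F [  2.3 -21.6 -17.9] q [-3. 45. 27.] w 0.0001
(-28, 55, 42) [70.2 16.2  0. ]
```

```bash
python3 -m creep '[[[0, 0.001, 0, 0], [0, 0.001, 0, 0], [0, 0, 0, 0]]]'|grep wrist
python3 -c "
from h import *
go((-28,55,42))"
python3 -m creep '[[[0, -0.005, 0, 0], [-0.01, -0.025, 0, 0], [-0.03, 0, -0.02, 0], [-0.03, 0, -0.03, 0], [0, 0, -0.04, 0], [-0.03, 0.02, -0.04, 0], [-0.03, 0.02, -0.03, 0], [-0.03, 0.02, -0.02, 0], [-0.03, 0.02, -0.02, 0], [0, 0, 0, 0]]]'|grep -E 'pos|wrist'
python3 - <<'E'
from h import *
go()
im=vision.capture('top');cv2.imwrite('pics/t5.png',cv2.resize(im[120:280,195:435,::-1],None,fx=3.3,fy=3.3,interpolation=2))
E
```

```text
wrist_force: [-22.8, 16.2, 22.9]
t 15.77 jig [-81.7   7. ] z 42.4 turn 54.6 F [  2.6 -28.1 -22.5] q [-3. 46. 27.] w 0.0001
(-28, 55, 42) [70.2 15.9 -0.1]
tool_pos: [0.4766, -0.1357, 0.2336]
wrist_force: [-0.4, 0.0, 0.2]
t 16.60 jig [-141.5 -174.7] z 233.6 turn 54.3 F [-0.2 -0.3 -0.2] q [-25.  69.   5.] w -0.0000
```

View pics/t5.png

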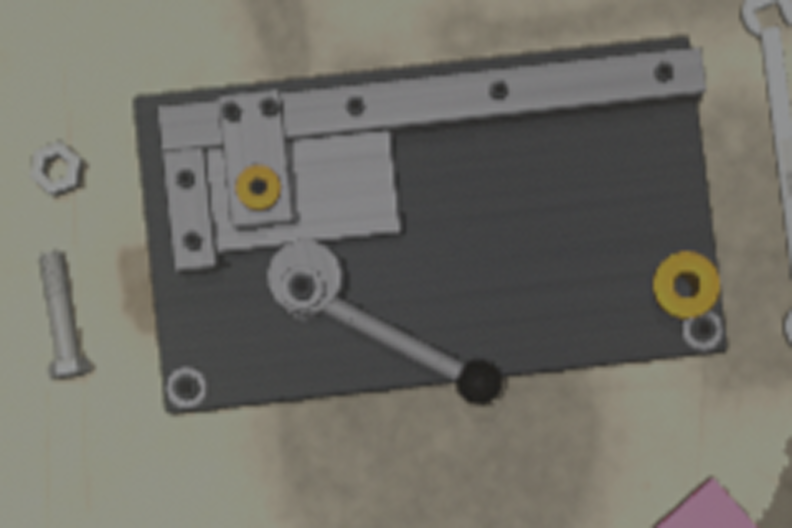

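The view shows the cam against the blank and the knob at crop (480,382). The loose parts are unmoved. I check the lever angle and the blank.

```bash
python3 -c "
from h import *
d=np.load('jig.npz');f=lambda *a:d['R'].T@(P(*a)-d['t'])
k=f(480,382,39)-[-28,55];print(k,np.degrees(np.arctan2(k[1],k[0]))%360-135,'deg of 100.3')
print(f(390,131,30),f(401,232,30))"
```

```text
[-54.30797006 -79.82082487] 100.769668876395 deg of 100.3
[44.8177756   4.50979153] [-5.01764701  4.64082893]
```

```bash
python3 -c "
from cell import r
print(r.finish_job())"
```

```text
the job is handed in; nothing more can be done
None
```

The blank sits against the fence and end stop and the cam lever is at the end of its swing, within measuring error (100.8° measured, 100.3° nominal). I handed the job in at about 16.6 s with the arm clear and the bush, bolt, nut and spanner never touched. The verdict was not shown.

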